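# Put the fan remote away in the spring-out tray

### The job

The little ceiling-fan remote has been left on the round bamboo tray: put it away in the white remote holder. Press the holder's tray in until its catch lets go and it springs out, lay the little remote flat in it without dropping it, and push the tray home again until the catch holds it by itself. Feel your way and never force the tray against its stop, and leave everything else on the desk where it is.

Things in the scene. Friction and masses are not known exactly. Their poses are not given: they have to be found in the camera images.
- holder: White plastic remote holder fixed to the desk, 165 mm deep (x), 130 mm wide (y). Its front part is 60 mm high; from 86 mm behind the front face a tower of pockets 145 mm high, with two long remotes up to 236 mm, stands at the back. Origin: on the desk under its centre; +x points into its depth, so the front face, towards the robot, is at x = -82.5 mm.
- bay (a point): Centre of the tray's bay in the holder's front face, axes as the holder's: 114 mm wide, from 4 to 48 mm above the desk. In it a push-push catch: push the tray in past its caught place, by 4 to 15 mm (it differs from holder to holder and must be felt), and let go: a caught tray is freed, a free one is caught. Pushed less, nothing changes. 1 mm further on is a firm rubber buffer, 8 N per mm.
- tray (a joint): How far out the white tray is, m, along the holder's -x: 0 = shut and caught (within 2 mm), its thick front still 24 mm proud of the holder's face; 0.085 = fully out; below 0 = pressed in past the caught place. Starts shut and caught. Freed, a damped spring drives it all the way out in under a second: make way for it.
- tray_front (a point): Middle of the tray's front (moves with the tray): a plain upright face 110 mm wide, from 9 to 45 mm above the desk, looking along the holder's -x; press it near its middle. The spring pushes back 1.2 N (out) to 2.5 N (shut); a slow push in takes up to 5 N (damper 10 N s/m) until the buffer is met. Pushing with over 12 N harms the small catch.
- tray_in (a point): Middle of the tray's inner floor, 13 mm above the desk (moves with the tray), axes as the holder's. Inside, the tray is 80 mm long (x) by 102 mm wide (y); walls 23 mm above this floor, the front 32 mm. What lies in it must be under 30 mm high to go in. Fully out, all the inside but the last 3 mm at the rear stands clear of the holder's front face.
- fob: The little ceiling-fan remote: a grey plastic block with rounded edges, 54 mm (x) by 34 mm (y) by 14 mm high, about 35 g, one large and four small round buttons on its top. Origin: centre of its underside. It lies flat, buttons up, on the floor of the bamboo tray at any yaw.
- bamboo: Round bamboo tray standing loose on the desk, 190 mm across, rim 13 mm high and 5 mm thick; its floor is 6 mm above the desk. Origin: under its centre. It can stand on the left or on the right.
- balm: Lip-balm tube standing on the bamboo tray near its rim, 17 mm across, 66 mm high. Origin: centre of its foot. To be left alone.
- bell: Silver steel bell clicker with a black base, 84 mm across, 58 mm high. Origin: centre of its underside. To be left alone.
- jar: Glass candy jar with screw-top lid, 88 mm across, 124 mm high. Origin: centre of its underside. To be left alone.
- stapler: Green plastic stapler, 132 mm (x) by 36 mm (y), about 57 mm high. Origin: centre of its underside. To be left alone.
- tin: Small square aluminium mint tin lying on the desk, 46 mm by 46 mm by 19 mm high. Origin: centre of its underside. To be left alone.
There are look-alikes about, which are no part of the job. What is shaped like the holder but blue is not meant.

How it is judged:
On the way, in this order (a step that is already met when the one before it is completed fails the run):
1. the tray has been pressed, its catch has let go and it has sprung out (value of joint tray above 0.075 m), for 0.2 s.
2. the little remote lies flat in the sprung-out tray and has been let go (value of joint tray above 0.06 m and contact force between the fingers and fob below 0.05 N and x of fob in the frame of tray_in between -0.04 and 0.04 m and y of fob in the frame of tray_in between -0.051 and 0.051 m and z of fob in the frame of tray_in between -0.004 and 0.016 m and angle between fob's own z axis and vertical below 0.2 rad and linear speed of fob below 0.02 m/s), for 0.2 s.
At the end, for the whole second after the job is handed in: The tray is shut and held by its catch alone (joint between -3 and +4 mm, nothing of the robot touching it), and the little remote lies flat (within 0.2 rad, buttons up) and still inside it (value of joint tray between -0.003 and 0.004 m and contact force between each of the arm, the fingers and tray below 0.05 N and x of fob in the frame of tray_in between -0.04 and 0.04 m and y of fob in the frame of tray_in between -0.051 and 0.051 m and z of fob in the frame of tray_in between -0.004 and 0.016 m and angle between fob's own z axis and vertical below 0.2 rad and linear speed of fob below 0.02 m/s).
It fails at once if the robot presses on the tray with more than 12 N (contact force between any of the fingers, the arm and tray above 12 N).
It fails at once if the little remote is dropped or thrown: it moves faster than 0.9 m/s with no finger on it (a fall of about 40 mm) (linear speed of fob above 0.9 m/s and contact force between the fingers and fob below 0.05 N).
It fails at once if the bamboo tray is shoved more than 40 mm (distance of bamboo from where it was at the start of the episode above 0.04 m).
It fails at once if the lip balm, bell, jar, stapler or tin is moved more than 30 mm or knocked over (distance of any of balm, bell, jar, stapler, tin from where it was at the start of the episode above 0.03 m or angle between any of balm, jar's own z axis and vertical above 0.5 rad).
It also fails if it takes over 72 s, if anything falls off the work surface, if the arm or the gripper's body presses on something with over 40 N, if the wrist force passes 120 N, or if a joint passes its speed limit or range.

### The arm

A 6-joint arm with a two-finger parallel gripper is mounted at the origin on the work surface. World frame = base frame: x ahead of the robot, y to its left, z up, the work surface at z = 0. Lengths are in m, angles in rad, forces in N, time in s.
With the tool pointing down it reaches from about 0.35 to 0.775 m from the base axis. Payload 7.3 kg.
Tool frame: the origin (TCP) lies at the centre of the arm's flange, where the gripper is bolted on; the fingertips stand 178 mm ahead of it and the grasp point (between the pads) lies robot.pinch_z ahead of it (robot.pinch_z is the distance from the TCP to the grasp point, in m); x points along the fingers, z is the direction in which the jaws open and shut, and the axes are right-handed (so a half turn about x gives the same grasp; the last joint's range is limited). The gripper opens to 92 mm and grips with 3 to 60 N. Pads are 19 mm wide; open, the fingers measure 130 mm over their backs; the gripper's body (75 mm by 190 mm) begins 47 mm behind the grasp point.
Start: joints at [-1.336, 0.342, 1.524, -0, 1.275, -0.146], TCP at [0.195, -0.487, 0.405] pointing down, gripper open.
Joint ranges: [-2.53, 2.53], [-0.77, 2.02], [0.04, 2.7], [-1, 4.14], [0.28, 2.66], [-3.11, 3.11]. Speed limits (rad/s): [2.57, 2.57, 3.14, 3.14, 3.14, 3.14].

### API

Orientations are given as [roll, pitch, yaw] about the fixed x, y, z axes, in that order (R = Rz(yaw) Ry(pitch) Rx(roll)).
In Python, from cell import robot gives the robot as it stands.
- The arm moves only by the shell command python3 -m jog 'ROWS' [FORCE]. ROWS is JSON, a list of rows, each an object of numbers: "fingers": the closure, from 0 (fully open) to 1 (shut); "x", "y", "z": the shift along the tool's x, y, z in cm; "spin": the turn about the tool's x in degrees. A call has 1 to 5 rows; each row is the pose to reach, as a shift and turn from the pose commanded when the call began, along the tool's axes at that moment; what a row does not reach only later rows make up. A row lasts 1/8 s, in which the tool goes at most 62.5 mm and 10.7 degrees, less where a joint would pass 70% of its speed; a pose out of reach is approached as far as the arm can. A call with a gripper value outside its range is refused whole. The fingers move at their own pace and stop on an object; FORCE is the grip in N (left out, the last holds). Time passes only in rows, so rows that repeat a pose let the fingers close. It gives the time, the measured TCP pose, the force and the opening at its end, in the units of the state.
- robot.observe(): the state, without advancing time (a new reading comes with each control period).
- robot.read_camera(name): name is "side" or "top"; returns a dict with "color" (480x640x3 uint8, red, green, blue), "mtx" (3x3 intrinsics, pixels), "view" (4x4, takes a point from world to camera coordinates). Camera axes: x right, y down, z forward; pixel columns grow to the right and rows downward; lengths in m; the calibration is good to about 2 mm. A picture is of the moment at which its call begins. There is no depth.
- robot.hand_in(): hands the job in, once; it reports no verdict.
Trained networks look in a picture, given as the dict that the camera call returned (one of the last four; its "shot" number tells which), for a name from the list of things; names that differ only in an ending like _2 or _b are one class to them, and where a whole thing is asked for, a point or a joint stands for the part that bears it (a point fixed in the world has none). Each returns a list of dicts, best first, with "conf" (0 to 1); they miss things now and then, are a little off and sometimes report something else, mostly with a low value. They report only what shows in the picture. A call takes as long as a camera call. They do not tell look-alikes from the thing itself.
- robot.look_for(target, picture): "xy" ([column, row] in pixels, amid what is visible of it).
The state is a dict: "time": time; "qpos": joint angles; "qvel": joint speeds; "joint_efforts": joint torques, N m; "tool_pos": TCP position; "tool_rot": TCP orientation; "contact_force": force on the tool from outside, world axes, zero at the start; "torque": the same for the moment, N m; "opening": finger opening in m.
Only numpy, scipy, OpenCV 4.12 (cv2) and the standard library are available. Lean on these libraries where they do the work, as an engineer would, in place of code of your own. Each camera call takes 0.05 s, during which the arm holds its last target. There are 200 camera calls.

## Working session

There is one attempt and no reset: what is moved stays moved. The work goes in short steps, Python scripts to look and compute and a shell command to move; the robot and the scene stay as the last step left them, time stands still between calls to the robot, and variables do not carry over. Pictures are saved under pics/ and viewed, on a budget of 10 in all, crops included, one or two more only if the job needs it, and the job is handed in when it is done.

```bash
mkdir -p pics; ls
cat > h.py <<'E'
import numpy as np,cv2
from cell import robot
from scipy.spatial.transform import Rotation as R
def ray(p,uv,z):
    K=np.array(p["mtx"]);V=np.array(p["view"]);r=V[:3,:3];t=V[:3,3]
    d=r.T@np.linalg.solve(K,[uv[0],uv[1],1]);c=-r.T@t
    return c+d*(z-c[2])/d[2]
def proj(p,X):
    V=np.array(p["view"]);q=np.array(p["mtx"])@(V[:3,:3]@np.array(X)+V[:3,3]);return q[:2]/q[2]
def save(n,im): cv2.imwrite("pics/"+n,im[:,:,::-1])
def tool():
    s=robot.observe();return np.array(s["tool_pos"]),R.from_euler("xyz",s["tool_rot"]).as_matrix(),s
E
python3 - <<'E'
from h import *
p=[robot.read_camera(n) for n in("top","side")]
for n,q in zip(("top","side"),p):
    save(n+"0.png",q["color"])
    V=np.array(q["view"]);print(n,"cam",-V[:3,:3].T@V[:3,3])
    for t in("holder","tray","fob","bamboo","balm","bell","jar","stapler","tin"):
        print(t,[(np.round(d["xy"]).tolist(),round(d["conf"],2),ray(q,d["xy"],.02)[:2].round(3).tolist()) for d in robot.look_for(t,q)])
t,r,s=tool();print(t,r.round(3),robot.pinch_z,s["opening"],s["contact_force"])
E
```

```text
pics
top cam [ 0.30324258 -0.01377542  1.26591463]
holder [([188.0, 339.0], 0.88, [0.181, 0.351]), ([330.0, 168.0], 0.6, [0.623, 0.011])]
tray [([177.0, 375.0], 0.95, [0.094, 0.374]), ([325.0, 207.0], 0.86, [0.522, 0.02])]
fob [([200.0, 242.0], 0.86, [0.424, 0.336])]
bamboo [([205.0, 233.0], 0.95, [0.447, 0.325])]
balm [([202.0, 207.0], 0.66, [0.513, 0.337]), ([330.0, 210.0], 0.35, [0.514, 0.009])]
bell [([472.0, 152.0], 0.88, [0.674, -0.354])]
jar [([179.0, 136.0], 0.57, [0.699, 0.408])]
stapler [([471.0, 224.0], 0.66, [0.486, -0.35])]
tin []
side cam [0.02398882 0.74246098 1.01388812]
holder [([256.0, 224.0], 0.96, [0.648, -0.011]), ([348.0, 397.0], 0.91, [0.19, 0.317]), ([314.0, 184.0], 0.55, [0.59, -0.238])]
tray [([291.0, 248.0], 0.94, [0.515, 0.017])]
fob [([252.0, 354.0], 0.66, [0.424, 0.335])]
bamboo [([247.0, 348.0], 0.66, [0.442, 0.327])]
balm [([220.0, 335.0], 0.61, [0.517, 0.331])]
bell [([309.0, 158.0], 0.8, [0.665, -0.34])]
jar [([145.0, 313.0], 0.61, [0.712, 0.371])]
stapler [([363.0, 172.0], 0.91, [0.484, -0.365])]
tin [([312.0, 187.0], 0.77, [0.587, -0.223]), ([289.0, 241.0], 0.54, [0.531, 0.0])]
[ 0.19512547 -0.48739824  0.40477247] [[ 0.     0.928  0.372]
 [-0.     0.372 -0.928]
 [-1.    -0.     0.   ]] 0.1592 0.09184413275287595 [0.67824555 1.11522091 0.34755848]
```

View pics/top0.png

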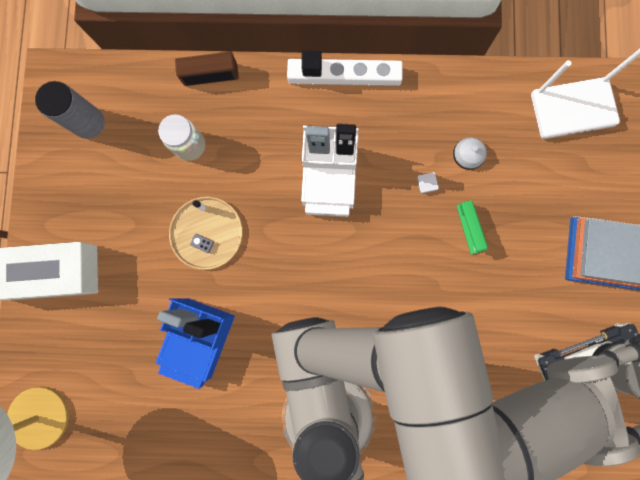

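View pics/side0.png

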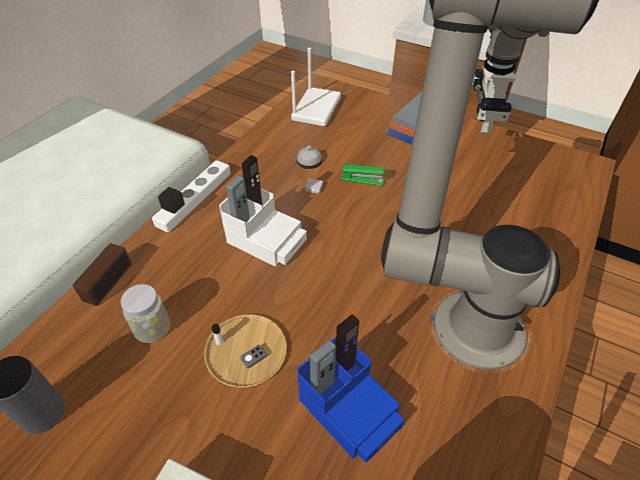

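White holder at top (330,170) / side (262,225) is the one meant; the blue one at top (195,343) is the look-alike. The fob is at top (202,242) on the bamboo tray, and the balm at (198,206). I'll confirm in one enlarged crop.

Run:
```python
from h import *
q=robot.read_camera("top");c=q["color"]
a=cv2.resize(c[120:220,295:365],None,fx=5.5,fy=5.5,interpolation=cv2.INTER_CUBIC)
b=cv2.resize(c[195:270,167:242],None,fx=5,fy=5,interpolation=cv2.INTER_CUBIC)
b=cv2.copyMakeBorder(b,0,a.shape[0]-b.shape[0],10,0,cv2.BORDER_CONSTANT)
save("crop1.png",np.hstack([a,b]))
# fob: dark-grey blob within bamboo, via minAreaRect
g=cv2.cvtColor(c,cv2.COLOR_RGB2HSV)
m=np.zeros((480,640),np.uint8);m[228:258,186:220]=((g[228:258,186:220,1]<90)).astype(np.uint8)
n,l,st,ce=cv2.connectedComponentsWithStats(m);k=1+np.argmax(st[1:,4]);print(st[k],ce[k])
pts=np.argwhere(l==k)[:,::-1].astype(float)
W=np.array([ray(q,u,.02)[:2] for u in pts])*1000
print(cv2.minAreaRect(W.astype(np.float32)), W.mean(0))
# white holder: tray/front block
m=np.zeros((480,640),np.uint8);s=(g[...,1]<60)&(g[...,2]>150);m[125:222,296:364]=s[125:222,296:364]
for v in range(160,220,3):
    u=np.where(m[v])[0]
    if len(u):print(v,u.min(),u.max())
```

```text
[190 233  24  20 300] [201.47666667 242.89      ]
((421.116455078125, 332.1643981933594), (55.51926040649414, 34.91746520996094), 66.51030731201172) [421.26110345 332.29417795]
160 302 356
163 303 356
166 304 355
169 303 354
172 303 355
175 303 355
178 303 355
181 302 354
184 302 354
187 302 354
190 302 354
193 302 354
196 301 354
199 301 353
202 302 353
205 304 352
208 305 349
211 305 349
214 309 348
```

View pics/crop1.png

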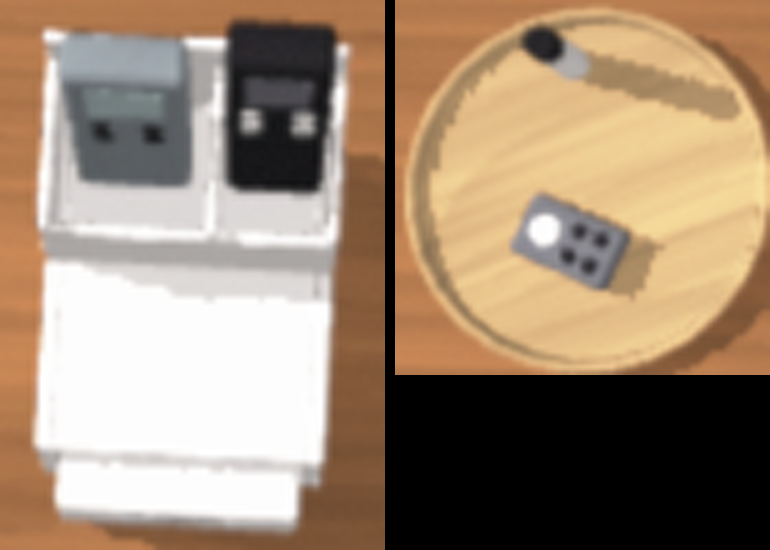

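Fob is confirmed: one large and four small buttons, 55×35 mm measured, centre at top (201.5,243). White holder and tray front are clear. Next, a fit of the holder pose from the corners.

```bash
cat > rel.py <<'E'
import sys
from h import *
# goal fingertip x y z, jaw yaw deg -> shift in tool axes
def go(x,y,z,yaw):
    t,r,s=tool();d=r.T@(np.array([x,y,z+.178])-t)*100
    cur=np.degrees(np.arctan2(r[1,2],r[0,2]));sp=-((yaw-cur+180)%360-180)
    print("shift cm",d.round(2),"spin",round(sp,1),"| or",round(sp-180*np.sign(sp),1),"tip",(t-[0,0,.178]).round(4),"jaw",round(cur,1),"F",np.round(s["contact_force"],2),"t",s["time"],"open",round(s["opening"],4),"q6",round(s["qpos"][5],2))
if __name__=="__main__":
    go(*map(float,sys.argv[1:5]))
E
python3 - <<'E'
from h import *
from scipy.optimize import least_squares
q=robot.read_camera("top")
M=[(-82.5,65,60),(-82.5,-65,60),(-106.5,55,45),(-106.5,-55,45)]
U=[(37,450),(322,470),(57,514),(297,522)]
U=[(295+u/5.5-.4,120+v/5.5-.4) for u,v in U]
def P(a,m):
    c,s=np.cos(a[2]),np.sin(a[2]);m=np.array(m)/1000
    return [a[0]+c*m[0]-s*m[1],a[1]+s*m[0]+c*m[1],m[2]]
f=lambda a:np.concatenate([proj(q,P(a,m))-u for m,u in zip(M,U)])
r=least_squares(f,[.62,.01,0]);print(r.x,r.fun.round(2))
for n,m in dict(front=(-106.5,0,27),frontout=(-191.5,0,27),inn=(-119.5,0,13)).items():print(n,np.round(P(r.x,m),4))
s=robot.read_camera("side")
for n,m in dict(front=(-106.5,0,45),fl=(-106.5,55,45),fr=(-106.5,-55,45)).items():print(n,"side px",proj(s,P(r.x,m)).round(1))
for n,z in(("bamboo",.006),("balm",.04)):
    for p in(q,s):print(n,[ray(p,d["xy"],z)[:2].round(4) for d in robot.look_for(n,p)[:1]])
E
python3 rel.py .4 .02 .2 -93.4
```

```text
[ 0.60626033  0.01206492 -0.03147137] [-0.32  0.38  0.33 -0.38 -0.17 -0.49  0.16  0.48]
front [0.4998 0.0154 0.027 ]
frontout [0.4149 0.0181 0.027 ]
inn [0.4868 0.0158 0.013 ]
front side px [296.  243.1]
fl side px [284.4 256.6]
fr side px [306.9 230.2]
bamboo [array([0.4571, 0.3334])]
bamboo [array([0.4515, 0.3305])]
balm []
balm [array([0.6283, 0.0056])]
shift cm [  2.67  37.88 -39.49] spin 25.2 | or -154.8 tip [ 0.1951 -0.4874  0.2267] jaw -68.2 F [-0.9   0.64 -0.11] t 1.35 open 0.0918 q6 -0.15
```

```bash
python3 rel.py .44 .016 .1 -92.5
python3 -m jog '[{"fingers":1,"y":4.3,"z":-4.2,"spin":5},{"fingers":1,"y":8.6,"z":-8.4,"spin":10},{"fingers":1,"y":13,"z":-12.6,"spin":15},{"fingers":1,"y":17.2,"z":-16.8,"spin":20},{"fingers":1,"y":21.5,"z":-21,"spin":24.3}]' 10
python3 rel.py .44 .016 .1 -92.5
```

```text
shift cm [ 12.67  41.44 -37.63] spin 24.3 | or -155.7 tip [ 0.1951 -0.4874  0.2267] jaw -68.2 F [-0.9   0.64 -0.11] t 1.35 open 0.0918 q6 -0.15
shift cm [ 12.67  41.44 -37.63] spin 24.3 | or -155.7 tip [ 0.1951 -0.4874  0.2267] jaw -68.2 F [-0.9   0.64 -0.11] t 1.35 open 0.0918 q6 -0.15$[0]: bad value
```

```bash
python3 -m jog '[{"fingers":0.99,"y":4.3,"z":-4.2,"spin":5.0},{"fingers":0.99,"y":8.6,"z":-8.4,"spin":10.0},{"fingers":0.99,"y":13.0,"z":-12.6,"spin":15.0},{"fingers":0.99,"y":17.2,"z":-16.8,"spin":20.0},{"fingers":0.99,"y":21.5,"z":-21.0,"spin":24.3}]' 10
python3 rel.py .44 .016 .1 -92.5; python3 -m jog --help | head -30
```

```text
shift cm [ 12.67  41.44 -37.63] spin 24.3 | or -155.7 tip [ 0.1951 -0.4874  0.2267] jaw -68.2 F [-0.9   0.64 -0.11] t 1.35 open 0.0918 q6 -0.15$[0]: bad value
invalid input: not JSON, or not a number
```

```bash
python3 -m jog '[{"fingers":1,"x":0,"y":4.3,"z":-4.2,"spin":5},{"fingers":1,"x":0,"y":8.6,"z":-8.4,"spin":10},{"fingers":1,"x":0,"y":13,"z":-12.6,"spin":15},{"fingers":1,"x":0,"y":17.2,"z":-16.8,"spin":20},{"fingers":1,"x":0,"y":21.5,"z":-21,"spin":24.3}]' 10
python3 rel.py .44 .016 .1 -92.5
```

```text
time: 1.98
tool_pos: [0.317, -0.2108, 0.405]
tool_rot: [0.947, 1.57, -0.671]
contact_force: [0.4, -0.7, -0.8]
opening: 0.0464
shift cm [ 12.69  11.22 -23.24] spin -0.2 | or 179.8 tip [ 0.317  -0.2108  0.227 ] jaw -92.7 F [ 0.37 -0.7  -0.76] t 1.975 open 0.0464 q6 0.83
```

```bash
python3 -m jog '[{"fingers":1,"x":2.5,"y":2.2,"z":-4.6,"spin":0},{"fingers":1,"x":5,"y":4.5,"z":-9.3,"spin":0},{"fingers":1,"x":7.5,"y":6.7,"z":-14,"spin":0},{"fingers":1,"x":10,"y":9,"z":-18.6,"spin":0},{"fingers":1,"x":12.7,"y":11.2,"z":-23.2,"spin":0}]' >/dev/null
python3 -m jog '[{"fingers":1,"x":3,"y":0,"z":0,"spin":0},{"fingers":1,"x":6,"y":0,"z":0,"spin":0},{"fingers":1,"x":7.6,"y":0,"z":0,"spin":0},{"fingers":1,"x":7.6,"y":0,"z":0,"spin":0}]' >/dev/null
python3 rel.py .484 .0155 .024 -92.5
python3 - <<'E'
from h import *
a=robot.read_camera("top")["color"][120:240,260:400];b=robot.read_camera("side")["color"][190:310,220:360]
save("pre.png",np.hstack([cv2.resize(i,(400,343),interpolation=cv2.INTER_CUBIC) for i in(a,b)]))
E
```

```text
shift cm [-0.12  4.55 -0.3 ] spin 0.0 | or -180.0 tip [0.4384 0.0145 0.0229] jaw -92.5 F [-0.99  0.47 -0.55] t 3.1 open 0.0007 q6 1.47
```

View pics/pre.png

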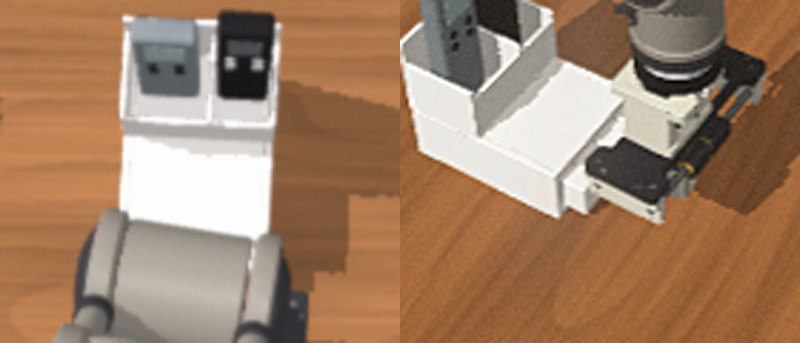

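The gripper, with fingers closed, stands in front of the tray front (right panel (660,150) vs tray (585,195)). Creeping to contact.

```bash
cat > g.py <<'E'
import sys
from h import *
t,r,s=tool();f=np.array(s["contact_force"])
print("tip x",round(t[0],4),"F",f.round(2),"t",round(s["time"],2))
sys.exit(-f[0]>float(sys.argv[1]))
E
python3 -m jog '[{"fingers":1,"x":0,"y":1.2,"z":0,"spin":0},{"fingers":1,"x":0,"y":2.4,"z":-0.1,"spin":0},{"fingers":1,"x":0,"y":3.5,"z":-0.1,"spin":0},{"fingers":1,"x":0,"y":3.5,"z":-0.1,"spin":0}]' >/dev/null; python3 g.py 2.2 &&
python3 -m jog '[{"fingers":1,"x":0,"y":0.2,"z":0,"spin":0},{"fingers":1,"x":0,"y":0.4,"z":0,"spin":0}]' >/dev/null && python3 g.py 2.2 &&
python3 -m jog '[{"fingers":1,"x":0,"y":0.2,"z":0,"spin":0},{"fingers":1,"x":0,"y":0.4,"z":0,"spin":0}]' >/dev/null && python3 g.py 2.2 &&
python3 -m jog '[{"fingers":1,"x":0,"y":0.2,"z":0,"spin":0},{"fingers":1,"x":0,"y":0.4,"z":0,"spin":0}]' >/dev/null && python3 g.py 2.2 &&
python3 -m jog '[{"fingers":1,"x":0,"y":0.2,"z":0,"spin":0},{"fingers":1,"x":0,"y":0.4,"z":0,"spin":0}]' >/dev/null && python3 g.py 2.2 &&
python3 -m jog '[{"fingers":1,"x":0,"y":0.2,"z":0,"spin":0},{"fingers":1,"x":0,"y":0.4,"z":0,"spin":0}]' >/dev/null && python3 g.py 2.2
```

```text
tip x 0.4746 F [-0.28 -0.24 -1.01] t 3.7False
```

```bash
sed -i 's/sys.exit(\(.*\))$/sys.exit(int(\1))/' g.py
python3 -m jog '[{"fingers":1,"x":0,"y":0.2,"z":0,"spin":0},{"fingers":1,"x":0,"y":0.4,"z":0,"spin":0}]' >/dev/null && python3 g.py 2.2 &&
python3 -m jog '[{"fingers":1,"x":0,"y":0.2,"z":0,"spin":0},{"fingers":1,"x":0,"y":0.4,"z":0,"spin":0}]' >/dev/null && python3 g.py 2.2 &&
python3 -m jog '[{"fingers":1,"x":0,"y":0.2,"z":0,"spin":0},{"fingers":1,"x":0,"y":0.4,"z":0,"spin":0}]' >/dev/null && python3 g.py 2.2 &&
python3 -m jog '[{"fingers":1,"x":0,"y":0.2,"z":0,"spin":0},{"fingers":1,"x":0,"y":0.4,"z":0,"spin":0}]' >/dev/null && python3 g.py 2.2 &&
python3 -m jog '[{"fingers":1,"x":0,"y":0.2,"z":0,"spin":0},{"fingers":1,"x":0,"y":0.4,"z":0,"spin":0}]' >/dev/null && python3 g.py 2.2
```

```text
tip x 0.4775 F [ 1.08 -0.61 -0.18] t 3.95
tip x 0.4817 F [-0.53  0.27 -0.22] t 4.2
tip x 0.4858 F [0.82 0.27 0.19] t 4.45
tip x 0.4898 F [ 0.52 -0.42 -0.02] t 4.7
tip x 0.4932 F [-3.66 -0.08  2.9 ] t 4.95
```

```bash
python3 -m jog '[{"fingers":1,"x":0,"y":0.05,"z":0,"spin":0},{"fingers":1,"x":0,"y":0.1,"z":0,"spin":0}]' >/dev/null && python3 g.py 6.3 &&
python3 -m jog '[{"fingers":1,"x":0,"y":0.05,"z":0,"spin":0},{"fingers":1,"x":0,"y":0.1,"z":0,"spin":0}]' >/dev/null && python3 g.py 6.3 &&
python3 -m jog '[{"fingers":1,"x":0,"y":0.05,"z":0,"spin":0}]' >/dev/null && python3 g.py 6.3 &&
python3 -m jog '[{"fingers":1,"x":0,"y":0.05,"z":0,"spin":0}]' >/dev/null && python3 g.py 6.3 &&
python3 -m jog '[{"fingers":1,"x":0,"y":0.05,"z":0,"spin":0}]' >/dev/null && python3 g.py 6.3 &&
python3 -m jog '[{"fingers":1,"x":0,"y":0.05,"z":0,"spin":0}]' >/dev/null && python3 g.py 6.3 &&
python3 -m jog '[{"fingers":1,"x":0,"y":0.05,"z":0,"spin":0}]' >/dev/null && python3 g.py 6.3 &&
python3 -m jog '[{"fingers":1,"x":0,"y":0.05,"z":0,"spin":0}]' >/dev/null && python3 g.py 6.3 &&
python3 -m jog '[{"fingers":1,"x":0,"y":0.05,"z":0,"spin":0}]' >/dev/null && python3 g.py 6.3 &&
python3 -m jog '[{"fingers":1,"x":0,"y":0.05,"z":0,"spin":0}]' >/dev/null && python3 g.py 6.3 &&
python3 -m jog '[{"fingers":1,"x":0,"y":0.05,"z":0,"spin":0}]' >/dev/null && python3 g.py 6.3 &&
python3 -m jog '[{"fingers":1,"x":0,"y":0.05,"z":0,"spin":0}]' >/dev/null && python3 g.py 6.3
```

```text
tip x 0.4944 F [-3.31  0.3   1.24] t 5.2
tip x 0.4955 F [-3.08  0.62  1.01] t 5.45
tip x 0.4961 F [-2.96  0.51  1.19] t 5.58
tip x 0.4966 F [-2.49  1.15 -0.02] t 5.7
tip x 0.4971 F [-3.2   1.17  0.85] t 5.83
tip x 0.4976 F [-3.58  1.37 -0.56] t 5.95
tip x 0.4981 F [-2.96  1.6  -1.21] t 6.08
tip x 0.4987 F [-3.43  0.75 -0.24] t 6.2
tip x 0.4991 F [-3.27  0.78 -0.65] t 6.33
tip x 0.4996 F [-2.7   1.92 -1.05] t 6.45
tip x 0.5001 F [-3.16  1.11 -1.36] t 6.58
tip x 0.5006 F [-3.91  2.38 -0.81] t 6.7
```

```bash
python3 -m jog '[{"fingers":1,"x":0,"y":0.05,"z":0,"spin":0}]' >/dev/null && python3 g.py 6.3 &&
python3 -m jog '[{"fingers":1,"x":0,"y":0.05,"z":0,"spin":0}]' >/dev/null && python3 g.py 6.3 &&
python3 -m jog '[{"fingers":1,"x":0,"y":0.05,"z":0,"spin":0}]' >/dev/null && python3 g.py 6.3 &&
python3 -m jog '[{"fingers":1,"x":0,"y":0.05,"z":0,"spin":0}]' >/dev/null && python3 g.py 6.3 &&
python3 -m jog '[{"fingers":1,"x":0,"y":0.05,"z":0,"spin":0}]' >/dev/null && python3 g.py 6.3 &&
python3 -m jog '[{"fingers":1,"x":0,"y":0.05,"z":0,"spin":0}]' >/dev/null && python3 g.py 6.3 &&
python3 -m jog '[{"fingers":1,"x":0,"y":0.05,"z":0,"spin":0}]' >/dev/null && python3 g.py 6.3 &&
python3 -m jog '[{"fingers":1,"x":0,"y":0.05,"z":0,"spin":0}]' >/dev/null && python3 g.py 6.3 &&
python3 -m jog '[{"fingers":1,"x":0,"y":0.05,"z":0,"spin":0}]' >/dev/null && python3 g.py 6.3 &&
python3 -m jog '[{"fingers":1,"x":0,"y":0.05,"z":0,"spin":0}]' >/dev/null && python3 g.py 6.3 &&
python3 -m jog '[{"fingers":1,"x":0,"y":0.05,"z":0,"spin":0}]' >/dev/null && python3 g.py 6.3 &&
python3 -m jog '[{"fingers":1,"x":0,"y":0.05,"z":0,"spin":0}]' >/dev/null && python3 g.py 6.3 &&
python3 -m jog '[{"fingers":1,"x":0,"y":0.05,"z":0,"spin":0}]' >/dev/null && python3 g.py 6.3 &&
python3 -m jog '[{"fingers":1,"x":0,"y":0.05,"z":0,"spin":0}]' >/dev/null && python3 g.py 6.3
```

```text
tip x 0.5009 F [-4.44  2.05 -0.24] t 6.83
tip x 0.5012 F [-6.2   2.21  1.94] t 6.95
tip x 0.5014 F [-7.2   1.81  2.6 ] t 7.08
```

Buffer felt at tip x ≈ 0.5006 m, so the catch point is passed. Backing out to let the tray spring out.

```bash
python3 -m jog '[{"fingers":1,"x":0,"y":-3,"z":0,"spin":0},{"fingers":1,"x":0,"y":-8,"z":0,"spin":0},{"fingers":1,"x":0,"y":-13,"z":0,"spin":0},{"fingers":1,"x":-5,"y":-13,"z":0,"spin":0},{"fingers":1,"x":-10,"y":-13,"z":0,"spin":0}]' >/dev/null; python3 g.py 6
python3 rel.py .421 .332 .1 -23.5
python3 - <<'E'
from h import *
p=robot.read_camera("top");q=robot.read_camera("side")
save("out.png",np.hstack([cv2.resize(i,(400,343),interpolation=cv2.INTER_CUBIC) for i in(p["color"][120:240,260:400],q["color"][190:310,220:360])]))
print([(d["xy"],d["conf"]) for d in robot.look_for("tray",p)],[(d["xy"],d["conf"]) for d in robot.look_for("tray",q)])
E
```

```text
tip x 0.3724 F [ 1.49 -0.13  0.24] t 7.7
shift cm [  2.52   3.48 -31.59] spin -69.0 | or 111.0 tip [0.3724 0.018  0.1254] jaw -92.5 F [ 1.49 -0.13  0.24] t 7.7 open 0.0005 q6 1.46
[([178.1, 376.5], 0.87), ([328.0, 213.9], 0.73)] [([381.0, 438.0], 0.91), ([302.2, 252.4], 0.63), ([263.4, 230.4], 0.33)]
```

View pics/out.png

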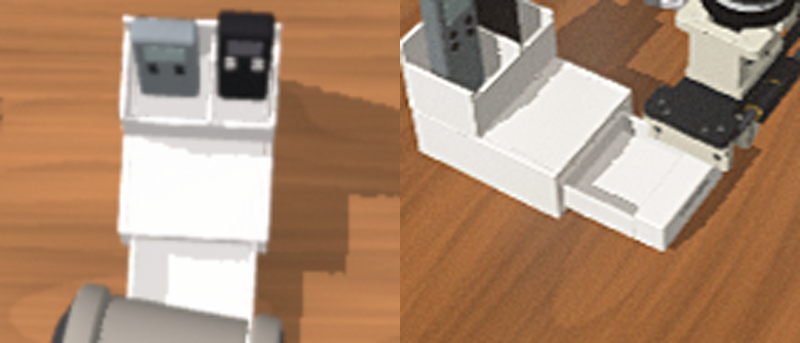

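Tray has sprung fully out (right panel, front at (680,200)). On to the fob.

```bash
python3 -m jog '[{"fingers":0.42,"x":0,"y":0.5,"z":-4.5,"spin":-10},{"fingers":0.42,"x":0,"y":1,"z":-9,"spin":-20},{"fingers":0.42,"x":0,"y":1.5,"z":-13.5,"spin":-30},{"fingers":0.42,"x":0,"y":2,"z":-18,"spin":-40},{"fingers":0.42,"x":0,"y":2.5,"z":-22.5,"spin":-50}]' >/dev/null
python3 rel.py .421 .332 .1 -23.5
```

```text
shift cm [ 2.22  7.49 -4.92] spin -18.7 | or 161.3 tip [0.4072 0.2435 0.1223] jaw -42.2 F [-0.05  0.26 -0.55] t 8.525 open 0.0461 q6 1.11
```

```bash
python3 -m jog '[{"fingers":0.42,"x":0.7,"y":2.5,"z":-1.6,"spin":-6},{"fingers":0.42,"x":1.5,"y":5,"z":-3.3,"spin":-12},{"fingers":0.42,"x":2.2,"y":7.5,"z":-4.9,"spin":-18.7},{"fingers":0.42,"x":2.2,"y":7.5,"z":-4.9,"spin":-18.7}]' >/dev/null
python3 rel.py .421 .332 .012 -23.5
python3 - <<'E'
from h import *
p=robot.read_camera("top");q=robot.read_camera("side")
save("ov.png",np.hstack([cv2.resize(i,(400,343),interpolation=cv2.INTER_CUBIC) for i in(p["color"][180:300,140:280],q["color"][290:410,180:320])]))
E
```

```text
shift cm [ 8.75  0.03 -0.05] spin -0.2 | or 179.8 tip [0.4215 0.3316 0.0995] jaw -23.7 F [-0.41  0.16 -0.05] t 9.025 open 0.0533 q6 0.94
```

View pics/ov.png

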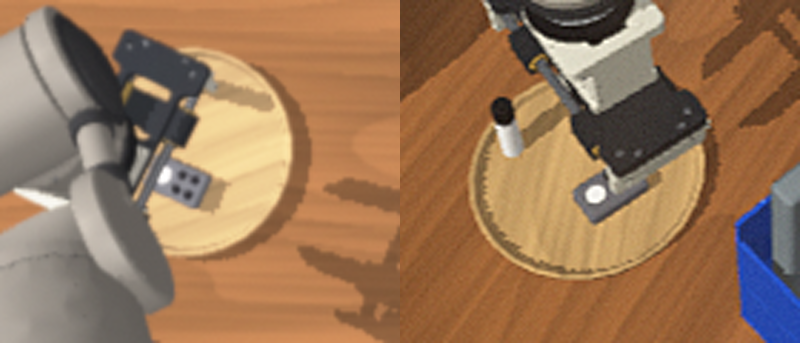

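Jaws are aligned with the fob (side panel (600,195)); the balm at (507,130) clears under the gripper body by ~6 mm. Descend and grip gently.

```bash
python3 -m jog '[{"fingers":0.42,"x":2.5,"y":0,"z":0,"spin":0},{"fingers":0.42,"x":5,"y":0,"z":0,"spin":0},{"fingers":0.42,"x":7,"y":0,"z":0,"spin":0},{"fingers":0.42,"x":8,"y":0,"z":0,"spin":0},{"fingers":0.42,"x":8.7,"y":0,"z":0,"spin":0}]' | grep -E "pos|force"
python3 -m jog '[{"fingers":0.75,"x":0,"y":0,"z":0,"spin":0},{"fingers":0.75,"x":0,"y":0,"z":0,"spin":0},{"fingers":0.75,"x":0,"y":0,"z":0,"spin":0},{"fingers":0.75,"x":0,"y":0,"z":0,"spin":0}]' 12
python3 rel.py .421 .332 .012 -23.5
```

```text
tool_pos: [0.4217, 0.3299, 0.1925]
contact_force: [-0.0, 0.7, 0.7]
time: 10.25
tool_pos: [0.4217, 0.3305, 0.1933]
tool_rot: [0.828, 1.57, 0.413]
contact_force: [0.2, -0.4, 3.5]
opening: 0.034
shift cm [ 0.33  0.11 -0.12] spin -0.3 | or 179.7 tip [0.4217 0.3305 0.0153] jaw -23.8 F [ 0.22 -0.42  3.51] t 10.25 open 0.034 q6 0.94
```

```bash
python3 -m jog '[{"fingers":0.75,"x":-0.5,"y":0,"z":0,"spin":0},{"fingers":0.75,"x":-1.5,"y":0,"z":0,"spin":0},{"fingers":0.75,"x":-4,"y":0,"z":0,"spin":0},{"fingers":0.75,"x":-7,"y":0,"z":0,"spin":0},{"fingers":0.75,"x":-8.5,"y":0,"z":0,"spin":0}]' | grep -vE "rot"
python3 rel.py .4868 .0158 .1 -92.5
python3 - <<'E'
from h import *
p=robot.read_camera("top");q=robot.read_camera("side")
save("lift.png",np.hstack([cv2.resize(i,(400,343),interpolation=cv2.INTER_CUBIC) for i in(p["color"][180:300,140:280],q["color"][290:410,180:320])]))
E
```

```text
time: 10.88
tool_pos: [0.4217, 0.3306, 0.2796]
contact_force: [0.8, 0.3, -1.2]
opening: 0.0336
shift cm [  0.14 -26.18  18.65] spin 68.7 | or -111.3 tip [0.4217 0.3306 0.1016] jaw -23.8 F [ 0.8   0.32 -1.16] t 10.875 open 0.0336 q6 0.94
```

View pics/lift.png

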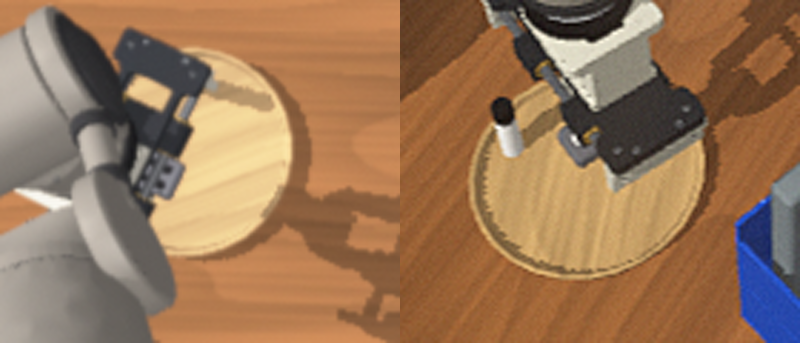

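Fob is held (opening 33.6 mm), balm unmoved at (507,130). Carry to the tray.

```bash
python3 -m jog '[{"fingers":0.75,"x":0,"y":-2.2,"z":1.6,"spin":7},{"fingers":0.75,"x":0,"y":-5.5,"z":3.9,"spin":15},{"fingers":0.75,"x":0,"y":-9,"z":6.4,"spin":24},{"fingers":0.75,"x":0,"y":-12.5,"z":8.9,"spin":33},{"fingers":0.75,"x":0,"y":-16,"z":11.4,"spin":42}]' >/dev/null
python3 rel.py .4868 .0158 .1 -92.5
```

```text
shift cm [-0.13 -2.55 12.09] spin 26.4 | or -153.6 tip [0.4611 0.1366 0.0987] jaw -66.1 F [ 0.67  0.22 -0.16] t 11.6 open 0.0334 q6 1.28
```

```bash
python3 -m jog '[{"fingers":0.75,"x":0,"y":-0.6,"z":3,"spin":7},{"fingers":0.75,"x":0,"y":-1.3,"z":6,"spin":14},{"fingers":0.75,"x":0,"y":-2,"z":9,"spin":20},{"fingers":0.75,"x":0,"y":-2.5,"z":12,"spin":26.4},{"fingers":0.75,"x":0,"y":-2.5,"z":12,"spin":26.4}]' >/dev/null
python3 rel.py .4868 .0158 .0235 -92.5
python3 - <<'E'
from h import *
p=robot.read_camera("top");q=robot.read_camera("side")
save("over.png",np.hstack([cv2.resize(i,(400,343),interpolation=cv2.INTER_CUBIC) for i in(p["color"][120:240,260:400],q["color"][190:310,220:360])]))
E
```

```text
shift cm [ 7.52 -0.09  0.1 ] spin 0.1 | or -179.9 tip [0.4878 0.0168 0.0987] jaw -92.4 F [ 0.03  0.78 -0.54] t 12.225 open 0.0337 q6 1.49
```

View pics/over.png

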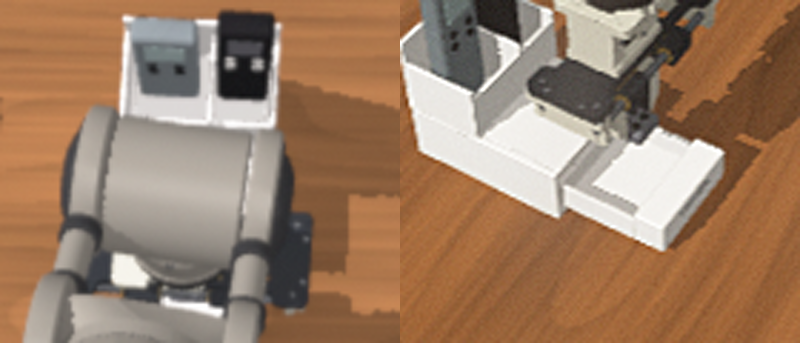

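```bash
python3 -m jog '[{"fingers":0.75,"x":2,"y":0,"z":0,"spin":0},{"fingers":0.75,"x":4,"y":0,"z":0.1,"spin":0},{"fingers":0.75,"x":6,"y":-0.1,"z":0.1,"spin":0},{"fingers":0.75,"x":7.1,"y":-0.1,"z":0.1,"spin":0},{"fingers":0.75,"x":7.1,"y":-0.1,"z":0.1,"spin":0}]' >/dev/null
python3 rel.py .4868 .0158 .0225 -92.5
python3 -m jog '[{"fingers":0.75,"x":0.15,"y":0,"z":0,"spin":0},{"fingers":0.75,"x":0.3,"y":0,"z":0,"spin":0},{"fingers":0.75,"x":0.3,"y":0,"z":0,"spin":0}]' >/dev/null
python3 rel.py .4868 .0158 .0225 -92.5
```

```text
shift cm [0.56 0.05 0.21] spin 0.4 | or -179.6 tip [0.4864 0.018  0.0281] jaw -92.1 F [ 0.07  0.24 -0.16] t 12.95 open 0.0338 q6 1.49
shift cm [0.35 0.01 0.15] spin 0.3 | or -179.7 tip [0.4867 0.0173 0.026 ] jaw -92.2 F [-0.3   0.91 -0.4 ] t 13.325 open 0.0336 q6 1.49
```

```bash
python3 -m jog '[{"fingers":0.75,"x":0.1,"y":0,"z":0,"spin":0},{"fingers":0.75,"x":0.2,"y":0,"z":0,"spin":0},{"fingers":0.75,"x":0.2,"y":0,"z":0,"spin":0}]' >/dev/null
python3 rel.py .4868 .0158 .0225 -92.5
python3 -m jog '[{"fingers":0.75,"x":0.1,"y":0,"z":0,"spin":0},{"fingers":0.75,"x":0.1,"y":0,"z":0,"spin":0}]' >/dev/null
python3 rel.py .4868 .0158 .0225 -92.5
```

```text
shift cm [0.11 0.02 0.15] spin 0.3 | or -179.7 tip [0.4867 0.0173 0.0236] jaw -92.2 F [-0.94 -0.31 -0.23] t 13.7 open 0.0333 q6 1.49
shift cm [0.01 0.02 0.15] spin 0.3 | or -179.7 tip [0.4866 0.0173 0.0226] jaw -92.2 F [-0.88 -0.44 -0.9 ] t 13.95 open 0.0338 q6 1.49
```

```bash
python3 -m jog '[{"fingers":0.75,"x":0.1,"y":0,"z":0,"spin":0},{"fingers":0.75,"x":0.1,"y":0,"z":0,"spin":0}]' | grep -E "pos|force"
python3 -m jog '[{"fingers":0.75,"x":0.1,"y":0,"z":0,"spin":0},{"fingers":0.75,"x":0.1,"y":0,"z":0,"spin":0}]' | grep -E "pos|force"
```

```text
tool_pos: [0.4868, 0.0174, 0.2002]
contact_force: [-1.7, -0.0, 5.8]
tool_pos: [0.4873, 0.0173, 0.2]
contact_force: [-0.9, 1.0, 11.3]
```

The fob touches the floor at tip 22 mm, as expected. Ease up 1.5 mm, then open a little and lift.

```bash
python3 -m jog '[{"fingers":0.75,"x":-0.15,"y":0,"z":0,"spin":0},{"fingers":0.75,"x":-0.15,"y":0,"z":0,"spin":0}]' | grep -E "pos|force"
python3 -m jog '[{"fingers":0.6,"x":0,"y":0,"z":0,"spin":0},{"fingers":0.5,"x":0,"y":0,"z":0,"spin":0},{"fingers":0.48,"x":0,"y":0,"z":0,"spin":0},{"fingers":0.48,"x":0,"y":0,"z":0,"spin":0}]' | grep -E "pos|force|open"
python3 -m jog '[{"fingers":0.48,"x":-1,"y":0,"z":0,"spin":0},{"fingers":0.48,"x":-4,"y":0,"z":0,"spin":0},{"fingers":0.48,"x":-9,"y":-3,"z":0,"spin":0},{"fingers":0.6,"x":-9,"y":-8,"z":0,"spin":0},{"fingers":0.8,"x":-9,"y":-12,"z":0,"spin":0}]' 10 | grep -E "pos|force|open"
python3 - <<'E'
from h import *
p=robot.read_camera("top");q=robot.read_camera("side")
save("placed.png",np.hstack([cv2.resize(i,(400,343),interpolation=cv2.INTER_CUBIC) for i in(p["color"][120:240,260:400],q["color"][190:310,220:360])]))
for n,c in(("t",p),("s",q)):
    print(n,[(d["xy"],round(d["conf"],2),ray(c,d["xy"],.027)[:2].round(3)) for d in robot.look_for("fob",c)])
E
python3 rel.py .37 .018 .024 -92
```

```text
tool_pos: [0.4866, 0.0173, 0.2002]
contact_force: [-1.2, 0.4, 0.2]
tool_pos: [0.4867, 0.0173, 0.2002]
contact_force: [0.2, -0.0, -0.7]
opening: 0.0477
tool_pos: [0.3651, 0.0221, 0.2912]
contact_force: [0.6, 0.2, -1.0]
opening: 0.0326
t [([327.9, 217.4], 0.75, array([0.494, 0.013])), ([326.9, 175.2], 0.63, array([0.603, 0.018]))]
s [([301.2, 250.6], 0.67, array([0.483, 0.018])), ([247.6, 352.7], 0.56, array([0.432, 0.339])), ([302.8, 258.6], 0.3, array([0.465, 0.04 ]))]
shift cm [8.91 0.3  0.37] spin -0.2 | or 179.8 tip [0.3669 0.0219 0.1131] jaw -92.2 F [0.43 0.1  0.03] t 16.025 open 0.0198 q6 1.46
```

View pics/placed.png

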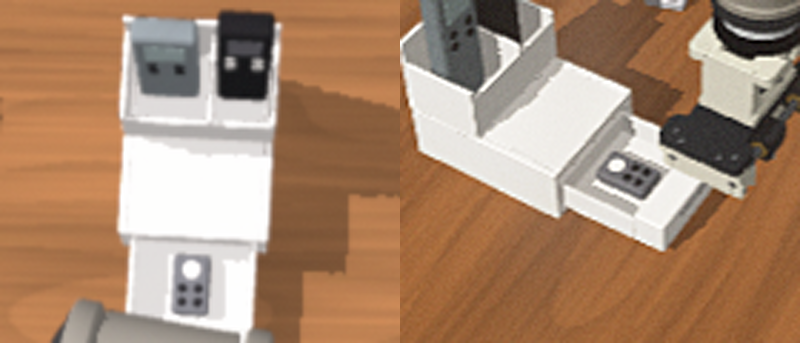

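Fob lies flat, buttons up, in the tray (top panel (192,283), side panel (628,172)), and is let go. Now lower in front of the tray and push it home.

```bash
python3 -m jog '[{"fingers":1,"x":3,"y":0.3,"z":0.3,"spin":0},{"fingers":1,"x":6,"y":0.3,"z":0.4,"spin":0},{"fingers":1,"x":8,"y":0.3,"z":0.4,"spin":0},{"fingers":1,"x":8.9,"y":0.3,"z":0.4,"spin":0},{"fingers":1,"x":8.9,"y":0.3,"z":0.4,"spin":0}]' >/dev/null; python3 g.py 5 &&
python3 -m jog '[{"fingers":1,"x":0,"y":0.7,"z":0,"spin":0},{"fingers":1,"x":0,"y":1.4,"z":0,"spin":0},{"fingers":1,"x":0,"y":2,"z":0,"spin":0},{"fingers":1,"x":0,"y":2.4,"z":0,"spin":0},{"fingers":1,"x":0,"y":2.6,"z":0,"spin":0}]' >/dev/null && python3 g.py 5 &&
python3 -m jog '[{"fingers":1,"x":0,"y":0.2,"z":0,"spin":0},{"fingers":1,"x":0,"y":0.4,"z":0,"spin":0},{"fingers":1,"x":0,"y":0.6,"z":0,"spin":0},{"fingers":1,"x":0,"y":0.8,"z":0,"spin":0},{"fingers":1,"x":0,"y":1,"z":0,"spin":0}]' >/dev/null && python3 g.py 5 &&
python3 -m jog '[{"fingers":1,"x":0,"y":0.2,"z":0,"spin":0},{"fingers":1,"x":0,"y":0.4,"z":0,"spin":0},{"fingers":1,"x":0,"y":0.6,"z":0,"spin":0},{"fingers":1,"x":0,"y":0.8,"z":0,"spin":0},{"fingers":1,"x":0,"y":1,"z":0,"spin":0}]' >/dev/null && python3 g.py 5; python3 rel.py .4 .016 .024 -92
```

```text
tip x 0.3703 F [-0.1  -0.15 -0.08] t 16.65
tip x 0.3958 F [-0.57 -0.13  0.51] t 17.27
tip x 0.4057 F [-1.   -0.57 -0.4 ] t 17.9
tip x 0.4156 F [-2.12  0.73  0.61] t 18.52
shift cm [-0.08 -1.56  0.07] spin -0.2 | or 179.8 tip [0.4156 0.0161 0.0232] jaw -92.2 F [-2.12  0.73  0.61] t 18.525 open 0.0005 q6 1.46
```

```bash
python3 -m jog '[{"fingers":1,"x":0,"y":0.3,"z":0,"spin":0},{"fingers":1,"x":0,"y":0.7,"z":0,"spin":0},{"fingers":1,"x":0,"y":1.1,"z":0,"spin":0},{"fingers":1,"x":0,"y":1.5,"z":0,"spin":0},{"fingers":1,"x":0,"y":1.9,"z":0,"spin":0}]' >/dev/null && python3 g.py 6 &&
python3 -m jog '[{"fingers":1,"x":0,"y":0.4,"z":0,"spin":0},{"fingers":1,"x":0,"y":0.8,"z":0,"spin":0},{"fingers":1,"x":0,"y":1.2,"z":0,"spin":0},{"fingers":1,"x":0,"y":1.6,"z":0,"spin":0},{"fingers":1,"x":0,"y":2,"z":0,"spin":0}]' >/dev/null && python3 g.py 6 &&
python3 -m jog '[{"fingers":1,"x":0,"y":0.4,"z":0,"spin":0},{"fingers":1,"x":0,"y":0.8,"z":0,"spin":0},{"fingers":1,"x":0,"y":1.2,"z":0,"spin":0},{"fingers":1,"x":0,"y":1.6,"z":0,"spin":0},{"fingers":1,"x":0,"y":2,"z":0,"spin":0}]' >/dev/null && python3 g.py 6 &&
python3 -m jog '[{"fingers":1,"x":0,"y":0.4,"z":0,"spin":0},{"fingers":1,"x":0,"y":0.7,"z":0,"spin":0},{"fingers":1,"x":0,"y":1,"z":0,"spin":0},{"fingers":1,"x":0,"y":1.3,"z":0,"spin":0},{"fingers":1,"x":0,"y":1.5,"z":0,"spin":0}]' >/dev/null && python3 g.py 6; python3 rel.py .4 .016 .024 -92
```

```text
tip x 0.4348 F [-1.72  1.26  0.98] t 19.15
tip x 0.4548 F [-3.41  2.68 -0.02] t 19.77
tip x 0.4746 F [-3.84  3.2   0.82] t 20.4
tip x 0.4897 F [-3.59  3.54 -0.31] t 21.02
shift cm [-0.08 -8.98  0.06] spin -0.2 | or 179.8 tip [0.4897 0.0132 0.0232] jaw -92.2 F [-3.59  3.54 -0.31] t 21.025 open 0.0004 q6 1.48
```

```bash
python3 -m jog '[{"fingers":1,"x":0,"y":0.2,"z":-0.02,"spin":0},{"fingers":1,"x":0,"y":0.4,"z":-0.04,"spin":0},{"fingers":1,"x":0,"y":0.55,"z":-0.05,"spin":0},{"fingers":1,"x":0,"y":0.7,"z":-0.06,"spin":0}]' >/dev/null && python3 g.py 6 &&
python3 -m jog '[{"fingers":1,"x":0,"y":0.1,"z":0,"spin":0},{"fingers":1,"x":0,"y":0.1,"z":0,"spin":0}]' >/dev/null && python3 g.py 6 &&
python3 -m jog '[{"fingers":1,"x":0,"y":0.05,"z":0,"spin":0}]' >/dev/null && python3 g.py 6 &&
python3 -m jog '[{"fingers":1,"x":0,"y":0.05,"z":0,"spin":0}]' >/dev/null && python3 g.py 6 &&
python3 -m jog '[{"fingers":1,"x":0,"y":0.05,"z":0,"spin":0}]' >/dev/null && python3 g.py 6 &&
python3 -m jog '[{"fingers":1,"x":0,"y":0.05,"z":0,"spin":0}]' >/dev/null && python3 g.py 6 &&
python3 -m jog '[{"fingers":1,"x":0,"y":0.05,"z":0,"spin":0}]' >/dev/null && python3 g.py 6 &&
python3 -m jog '[{"fingers":1,"x":0,"y":0.05,"z":0,"spin":0}]' >/dev/null && python3 g.py 6 &&
python3 -m jog '[{"fingers":1,"x":0,"y":0.05,"z":0,"spin":0}]' >/dev/null && python3 g.py 6
```

```text
tip x 0.4966 F [-3.86 -2.25 -0.66] t 21.52
tip x 0.4977 F [-1.83 -2.95  0.21] t 21.77
tip x 0.4981 F [-2.62 -2.11 -1.4 ] t 21.9
tip x 0.4986 F [-2.64 -1.53 -0.52] t 22.02
tip x 0.4992 F [-2.24 -2.11 -0.87] t 22.15
tip x 0.4995 F [-3.47 -1.72  1.12] t 22.27
tip x 0.5 F [-3.06 -2.64  0.46] t 22.4
tip x 0.5005 F [-2.71 -1.75  1.12] t 22.52
tip x 0.5009 F [-5.54 -1.77  3.09] t 22.65
```

Buffer felt at the same place (tip x 0.5009). Letting go.

```bash
python3 -m jog '[{"fingers":1,"x":0,"y":-1,"z":0,"spin":0},{"fingers":1,"x":0,"y":-3,"z":0,"spin":0},{"fingers":1,"x":0,"y":-8,"z":0,"spin":0},{"fingers":1,"x":0,"y":-13,"z":0,"spin":0},{"fingers":1,"x":-5,"y":-13,"z":0,"spin":0}]' >/dev/null; python3 g.py 6
python3 -m jog '[{"fingers":1,"x":-6,"y":-2,"z":4,"spin":0},{"fingers":1,"x":-8,"y":-2,"z":9,"spin":0},{"fingers":1,"x":-8,"y":-2,"z":14,"spin":0},{"fingers":1,"x":-8,"y":-2,"z":18,"spin":0},{"fingers":1,"x":-8,"y":-2,"z":18,"spin":0}]' |grep -E "pos|force"
python3 - <<'E'
from h import *
p=robot.read_camera("top");q=robot.read_camera("side")
save("shut.png",np.hstack([cv2.resize(i,(400,343),interpolation=cv2.INTER_CUBIC) for i in(p["color"][110:290,160:370],q["color"][190:370,180:390])]))
g=cv2.cvtColor(p["color"],cv2.COLOR_RGB2HSV);m=(g[...,1]<60)&(g[...,2]>150)
print("front rows",[int(np.where(m[150:240,u])[0].max()+150) for u in(312,325,340)])
E
```

```text
tip x 0.3651 F [ 2.25 -0.69 -0.82] t 23.27
tool_pos: [0.3442, -0.1627, 0.3315]
contact_force: [-0.4, 0.5, -1.0]
front rows [214, 214, 215]
```

View pics/shut.png

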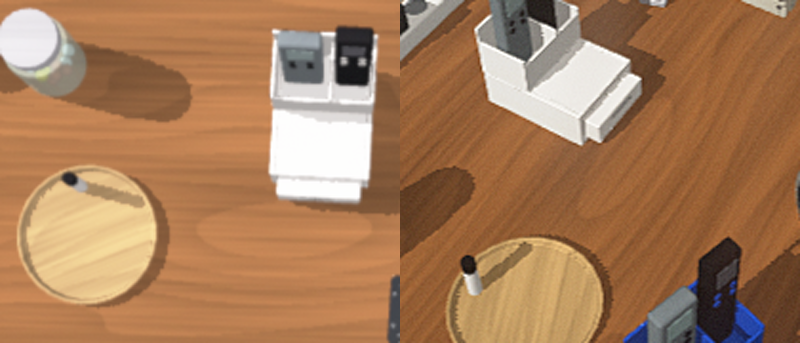

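The tray is shut, with its front at top (320,190) in the same rows as at the start (214–215). The bamboo tray is empty and the balm is still standing. Handing in.

```bash
python3 -c "
from cell import robot
print(robot.hand_in(), robot.observe()['time'])"
```

```text
the job is handed in; nothing more can be done
the job is handed in; nothing more can be done
```

The little remote is in the white holder's tray, and the tray is pushed home. I handed the job in shortly after 24 s on the robot's clock; the hand-in gives no verdict.

- **Opening:** I pressed the tray in small steps until I felt the buffer, about 9–10 mm past first contact, at about 8 N on the force sensor. When I backed off, the tray sprang out fully.
- **Placing:** I gripped the remote at 12 N and lowered it until I felt the tray floor. After I let go and lifted away, the picture showed it flat with its buttons up.
- **Closing:** I pushed the tray in slowly, and the buffer met it at the same place as before, at about 6.6 N on the sensor. I then backed right away, and it stayed shut.

**Last checks:** About 1.3 s after letting go, the tray front was in the same image rows as at the start. The bamboo tray was empty and in place, the lip balm was standing, and the jar looked undisturbed. The bell, stapler and tin were not in that last crop, but nothing was felt while moving near them.

**What disagreed or was not clean:**
- When I closed the grip, the fingertips were about 3 mm higher than planned, so I held the remote only near its top. The grip still held.
- The remote was briefly pressed onto the tray floor with 11 N before I eased off. That force went through the remote, not from the fingers onto the tray.
- The closing push also showed about 3.5 N of sideways friction, which I eased.
- The remote cannot be seen inside the shut tray, so its final pose is inferred from the picture taken before closing.

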